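Run the fan's key-held service test

TASK

Run the service test of the white fan housing: first take the red-handled test pin from the grey caddy, push it fully home into the blue test socket on top of the housing and let go of it; then take the yellow service key, push it fully home into the brass key switch past its sticky pins and turn it clockwise (seen from above) a quarter turn. The switch springs back, so finish still gripping the key, fully in and held turned; leave the toggle switch and everything else on the ledge alone.

Things in the scene. Friction and masses are not known exactly. Their poses are not given: they have to be found in the camera images.
- fan: white fan housing, 130 (x) x 220 (y) x 75 mm high, fixed; origin at the centre of its underside, on the ledge; z up, -x its front (toggle, slots), +x to the duct and wall. On top, each 32 mm high: blue socket block (36 mm square) at y = +50 mm, brass key switch (24 mm square core in a 42 mm steel bezel) at y = -50 mm
- socket (a point): centre of the mouth of the test socket, on top of the blue block, 107 mm above the ledge; axes as the fan's. Round hole of 7.5 mm, chamfered 1.5 mm, 28 mm deep, straight down
- keyway (a point): mouth of the key slot, centred on top of the brass core, 107 mm above the ledge; turns with it. At rest, axes as the fan's: slot 13.3 mm along y, 5.3 mm along x, chamfer 1.5 mm, 28 mm deep. Two pairs of sprung sticky pins stand into it from the long sides, 10 and 19 mm down; each pair yields to 5 to 15 N of push on the key; wiggle it a few degrees about z if it sticks
- keyswitch (a joint): turn of the brass core, rad: 0 at rest, grows clockwise seen from above, stop at 1.57. A spring returns it (0.02 N m at rest to 0.1 N m at 1.57); the key has about 0.15 rad of play in the slot, so the core lags the key
- toggle (a joint): black 28 mm toggle lever on the front face of the housing, 60 mm to its +y side, 45 mm up; 0 as found, stays where it is put (rad). Not to be moved
- caddy: grey caddy block, 50 (x) x 130 (y) x 35 mm high, fixed; origin at the centre of its underside, z up. The key stands in a slot at its y = -36 mm, the pin in a hole at its y = +36 mm, each loose by 2 mm, their tips 24 mm below the caddy's top, so they lift straight out
- key: yellow service key, upright, 69 mm long, 50 g; origin at the blade tip, z up. Steel blade 4 (x) x 12 (y) mm, 24 mm long, wedge tip; shoulder 9 x 18 mm, underside at z = 24 mm, sits on the mouth when home; flat round bow 34 mm across, 9 mm thick along x, centred at z = 52 mm: pinch it across x. A half turn about z makes no difference. In the caddy its axes are the caddy's, within a few degrees
- pin: red-handled test pin, upright, 69 mm long, 40 g; origin at the tip, z up. Steel pin 6 mm in diameter, 24 mm long, 3 mm chamfered tip; red collar 20 mm across, underside at z = 24 mm, sits on the mouth when home; red handle 12 (x) x 16 (y) mm, z = 29 to 69 mm. In the caddy its axes are the caddy's, within a few degrees
- tray: blue open tray, 110 x 130 x 45 mm, fixed, with a white tape reel in it; stands on the side of the ledge that the caddy does not; origin at the centre of its underside
- tapereel: white ring, 48 mm across and 14 mm high, in the tray; leave alone
- elbow: grey plastic pipe elbow, about 80 x 66 x 40 mm, on the ledge between robot and fan; leave alone
- bracket: steel shower bracket, 60 x 45 x 58 mm, on the ledge; leave alone
- taplever: black plastic tap lever, about 104 x 42 x 22 mm, on the ledge; leave alone
- wrench: steel basin wrench, about 210 x 60 x 20 mm, lying on the ledge; leave alone
Things that resemble listed ones, but are neither listed nor needed, are in the scene too. What is meant by the key is not green or purple, and is the larger of those in its own colour.

How it is judged:
By the outcome, as a careful person would: the job done as asked, in the order asked, and still so for the second after the job is handed in, while the arm keeps its last pose, push and grip.
It also fails if it takes over 72 s, if anything falls off the work surface, if the arm or the gripper's body presses on something with over 40 N, if the wrist force passes 120 N, or if a joint passes its speed limit or range.

ROBOT

A 6-joint arm with a two-finger parallel gripper is mounted at the origin on the work surface. World frame = base frame: x ahead of the robot, y to its left, z up, the work surface at z = 0. Lengths are in m, angles in degrees, forces in N, time in s.
With the tool pointing down it reaches from about 0.375 to 0.9 m from the base axis. Payload 3.1 kg.
Tool frame: the origin (TCP) lies at the very end of the fingers, on their centre line; the grasp point (between the pads) lies 19 mm behind it; z points along the fingers, y is the line along which they close (so a half turn about z gives the same grasp; the last joint's range is limited). The gripper opens to 87 mm and grips with 3 to 60 N. Pads are 19 mm wide; open, the fingers measure 117 mm over their backs; the gripper's body (75 mm by 190 mm) begins 51 mm behind the grasp point.
Start: joints at [-77.951, 30.224, 82.088, -0, 67.689, -10.227], TCP at [0.237, -0.578, 0.223] pointing down, gripper open.
Joint ranges: [-176.69, 176.69], [-43.24, 126.21], [12.49, 139.97], [-82, 262], [0, 151.66], [-163.58, 163.58]. Speed limits (degrees/s): [159.86, 159.86, 180, 180, 180, 180].

INTERFACE

Orientations are given as a 3x3 rotation matrix whose columns are the frame's x, y, z axes.
In Python, from rig import bot gives the robot as it stands.
- The arm moves only by the tool move_arm, never from a script. Its argument "increments" is a list of rows, each an object with "xyz": the shift along the tool's x, y, z in mm, a list of three; "roll": the turn about the tool's z in rad; "grip": the opening in per cent of the stroke, from 0 (shut) to 100 (fully open). A call has 1 to 5 rows; each row shifts and turns the commanded pose from where the row before left it, along the tool's axes as they then stand; what a row does not reach is not made up. A row lasts 1/12 s, in which the tool goes at most 41.7 mm and 7.16 degrees, less where a joint would pass 70% of its speed; a pose out of reach is approached as far as the arm can. A call is refused whole if a number of a shift passes 41.7 or a number of a turn 0.125, either way. A call with a gripper value outside its range is refused whole. The fingers move at their own pace and stop on an object; the grip force is fixed at half the most. Time passes only in rows, so rows that do not move let the fingers close. It gives the time, the measured TCP pose, the force, the opening and the grip force at its end, in the units of the state.
- bot.read_state(): the state, without advancing time (a new reading comes with each control period).
- bot.capture(name): name is "scene" or "top" or "wrist"; returns (picture, depth): 384x512x3 uint8, red, green, blue; 384x512 float32, m along the optical axis (not along the pixel's ray), 0 where there is no reading.
- bot.camera_model(name): a dict with "intrinsics" (3x3 intrinsics, pixels), "D" ([k1, k2, p1, p2, k3] as OpenCV has them; the pictures are not rectified), "rvec" (rotation vector, rad) and "tvec" (3), from world to camera coordinates, as OpenCV has them; the wrist camera has in their place "tool_from_camera" (4x4, takes a point from camera to tool coordinates, whose origin is the TCP and whose axes are the flange's). Camera axes: x right, y down, z forward; pixel columns grow to the right and rows downward; lengths in m; the calibration is good to about 2 mm. A picture is of the moment at which its call begins: read the wrist's pose just before it. camera_model takes no time and is no camera call.
- bot.hand_in(): hands the job in; it is judged then, once.
Trained networks look in the newest picture that a camera, given by its name, has taken for a name from the list of things; names that differ only in an ending like _2 or _b are one class to them, and where a whole thing is asked for, a point or a joint stands for the part that bears it (a point fixed in the world has none). Each returns a list of dicts, best first, with "conf" (0 to 1); they miss things now and then, are a little off and sometimes report something else, mostly with a low value. They report only what shows in the picture. A call takes as long as a camera call. They do not tell look-alikes from the thing itself.
- bot.spot_in(label, camera): "at" ([x, y, z] in m, in the coordinates of the camera as it stood for that picture, good to about 4 mm: the middle of the surface that is visible of it).
- bot.trace(label, camera): "mask" (384x512 bool, what is visible of it).
The state is a dict: "time_s": time; "joint_positions": joint angles; "qvel": joint speeds; "tau": joint torques, N m; "position": TCP position; "tcp_rot": TCP orientation; "force": force on the tool from outside, world axes, zero at the start; "moment": the same for the moment, N m; "opening": opening from 0.0 (shut) to 1.0 (fully open); "grasp_force": force on a finger pad.
Only numpy, scipy, OpenCV 4.12 (cv2) and the standard library are available. Lean on these libraries where they do the work, as an engineer would, in place of code of your own. Each camera call takes 0.05 s, during which the arm holds its last target. There are 200 camera calls.

## Working session

There is one attempt and no reset: what is moved stays moved. The work goes in short steps, Python scripts to look and compute and a tool call to move; the robot and the scene stay as the last step left them, time stands still between calls to the robot, and variables do not carry over. Pictures are saved under pics/ and viewed, at most 10 in all, crops included, and the job is handed in when it is done.

Besides the shell and the picture viewer there is one more tool, called by a JSON object that holds its "method" and its "body", one argument or row to a line. move_arm: Moves the arm, as the interface text tells. Its arguments: {"type":"object","properties":{"increments":{"type":"array"}},"required":["increments"]}

```bash
mkdir -p pics; cat > h.py <<'E'
import numpy as np,cv2
from rig import bot
def cap(c):
    s=bot.read_state(); im,d=bot.capture(c); return s,im,d
def T(c,s):
    m=bot.camera_model(c); X=np.eye(4)
    if c=='wrist':
        X[:3,:3]=s['tcp_rot'];X[:3,3]=s['position'];return X@np.array(m['tool_from_camera'])
    X[:3,:3]=cv2.Rodrigues(np.array(m['rvec'],float))[0];X[:3,3]=np.array(m['tvec']).ravel();return np.linalg.inv(X)
def cloud(c,s,d):
    m=bot.camera_model(c);h,w=d.shape
    u,v=np.meshgrid(np.arange(w),np.arange(h))
    p=cv2.undistortPoints(np.stack([u,v],-1).reshape(-1,1,2).astype(float),np.array(m['intrinsics']),np.array(m['D'])).reshape(h,w,2)
    P=np.dstack([p*d[...,None],d]);X=T(c,s);W=P@X[:3,:3].T+X[:3,3];W[d==0]=np.nan;return W
def w(c,s,at):
    X=T(c,s);return X[:3,:3]@np.array(at)+X[:3,3]
def save(n,im): cv2.imwrite('pics/'+n,im[...,::-1])
E
python3 - <<'E'
from h import *
np.set_printoptions(precision=4,suppress=True)
A=[]
for c in ['scene','top']:
    s,im,d=cap(c);A.append(im);np.savez('pics/'+c,im=im,d=d,W=cloud(c,s,d))
    for l in ['key','pin','caddy','fan','socket','keyway','tray','elbow','bracket']:
        r=bot.spot_in(l,c); print(c,l,[(round(x['conf'],2),w(c,s,x['at']).round(3).tolist()) for x in r[:4]])
save('scene.png',A[0]);save('top.png',A[1])
s=bot.read_state();print(s['time_s'],s['tcp_rot'])
E
```

```text
scene key [(0.82, [0.564, 0.346, 0.009]), (0.58, [0.45, 0.316, 0.066]), (0.54, [0.538, 0.252, 0.009]), (0.53, [0.419, -0.052, 0.035])]
scene pin [(0.7, [0.436, -0.283, 0.019]), (0.59, [0.436, 0.381, 0.063])]
scene caddy [(0.83, [0.449, 0.351, 0.034])]
scene fan [(0.89, [0.698, 0.055, 0.078])]
scene socket [(0.31, [0.394, -0.178, 0.016]), (0.16, [0.423, 0.148, 0.014])]
scene keyway [(0.67, [0.672, -0.019, 0.11])]
scene tray [(0.61, [0.436, -0.312, 0.022]), (0.19, [0.391, 0.056, 0.024])]
scene elbow [(0.85, [0.418, -0.053, 0.034]), (0.7, [0.448, 0.314, 0.065])]
scene bracket [(0.85, [0.392, -0.175, 0.018])]
top key [(0.56, [0.388, -0.178, 0.004]), (0.52, [0.561, 0.344, 0.012]), (0.49, [0.533, 0.251, 0.008]), (0.48, [0.303, 0.282, 0.01])]
top pin [(0.56, [0.429, 0.377, 0.063])]
top caddy [(0.67, [0.439, 0.342, 0.035])]
top fan [(0.74, [0.668, 0.036, 0.075])]
top socket [(0.56, [0.668, 0.078, 0.11])]
top keyway [(0.42, [0.671, -0.02, 0.106]), (0.16, [0.409, -0.054, 0.035])]
top tray [(0.6, [0.435, -0.319, 0.007])]
top elbow [(0.97, [0.409, -0.057, 0.034])]
top bracket [(0.84, [0.388, -0.181, 0.006]), (0.18, [0.449, -0.28, 0.021])]
1.0 [[ 0.9254  0.3791 -0.    ]
 [ 0.3791 -0.9254 -0.0001]
 [-0.      0.     -1.    ]]
```

View pics/scene.png

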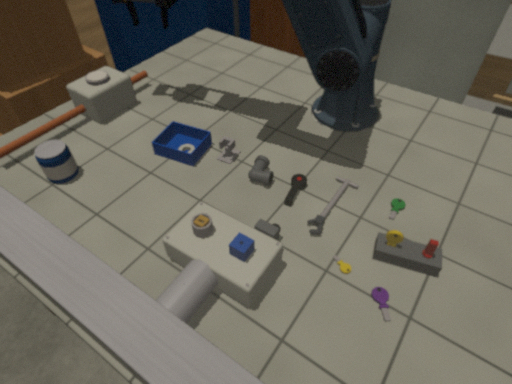

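View pics/top.png

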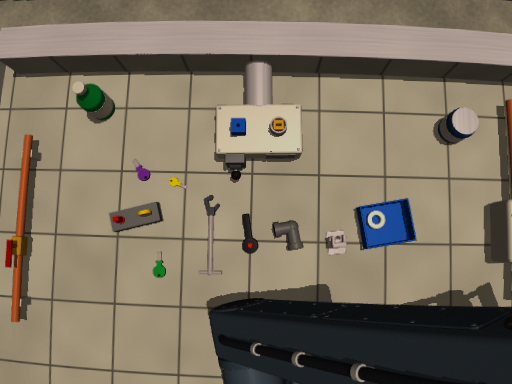

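The scene view shows the fan, with the blue block at (241,246) and the brass switch at (202,223), and the caddy at (407,253) holding the yellow key (395,238) and red pin (431,249). The top view shows the caddy at (135,217) and the fan at (258,130). The smaller yellow key at (177,183) is a decoy.

```bash
python3 - <<'E'
from h import *
np.set_printoptions(precision=4,suppress=True)
for c in ['top','scene']:
    z=np.load(f'pics/{c}.npz');W=z['W'];im=z['im']
    x,y,h=W[...,0],W[...,1],W[...,2]
    for n,m in [('caddy',(abs(x-.44)<.09)&(abs(y-.345)<.1)&(h>.028)&(h<.042)),('fan',(abs(x-.68)<.13)&(abs(y-.03)<.16)&(h>.068)&(h<.082)),('block',(abs(x-.68)<.1)&(abs(y-.03)<.12)&(h>.1)&(h<.118))]:
        P=W[m][:,:2].astype(np.float32);r=cv2.minAreaRect(P*1000);print(c,n,len(P),r,np.nanmedian(W[m][:,2]))
        if n=='block':
            for sgn in (1,-1):
                Q=P[(P[:,1]-.03)*sgn>0];print(len(Q),cv2.minAreaRect(Q*1000),Q.mean(0))
    hs=cv2.cvtColor(im,cv2.COLOR_RGB2HSV);reg=(abs(x-.44)<.09)&(abs(y-.345)<.1)&(h>.045)
    for n,mm in [('yel',(hs[...,0]>18)&(hs[...,0]<35)),('red',(hs[...,0]<10)|(hs[...,0]>170))]:
        Q=W[reg&mm&(hs[...,1]>120)];print(n,len(Q),Q.min(0),Q.max(0),Q.mean(0))
E
```

```text
top caddy 820 ((438.80181884765625, 347.691650390625), (50.99471664428711, 130.83705139160156), 15.373519897460938) 0.03570590517814454
top fan 4461 ((693.7067260742188, 30.845848083496094), (232.99305725097656, 220.17161560058594), 0.7112428545951843) 0.07580296736797765
top block 406 ((669.6326904296875, 28.297481536865234), (42.74029541015625, 135.83937072753906), 1.3756002187728882) 0.10752459963528249
210 ((666.9178466796875, 78.99251556396484), (35.72550582885742, 34.52156448364258), 1.6724857091903687) [0.6664 0.0794]
196 ((670.7704467773438, -19.80689811706543), (42.727203369140625, 39.525936126708984), 1.6433366537094116) [ 0.67   -0.0207]
yel 66 [0.4403 0.2969 0.046 ] [0.4545 0.3291 0.0827] [0.4474 0.3116 0.0737]
red 44 [0.424  0.3747 0.0451] [0.4354 0.3879 0.0841] [0.4296 0.3804 0.0698]
scene caddy 1186 ((440.08544921875, 349.4598083496094), (54.64680480957031, 129.69451904296875), 13.589337348937988) 0.03589679850865457
scene fan 5946 ((695.24609375, 33.25743865966797), (231.0820770263672, 218.43536376953125), 2.2792320251464844) 0.0763476691288622
scene block 638 ((668.0262451171875, 29.941505432128906), (42.7142219543457, 138.60647583007812), 3.242125988006592) 0.10789849029153176
340 ((667.571533203125, 80.87123107910156), (37.65119552612305, 36.579463958740234), 1.815779685974121) [0.6691 0.0822]
298 ((670.9080200195312, -18.22271728515625), (42.561851501464844, 41.3533821105957), 6.447473526000977) [ 0.672  -0.0173]
yel 172 [0.4452 0.2999 0.0461] [0.4572 0.3303 0.0831] [0.4516 0.3148 0.0676]
red 112 [0.4249 0.377  0.0453] [0.4392 0.3915 0.0829] [0.4347 0.3841 0.0674]
```

{"method": "move_arm", "body": {
  "increments": [
    {"xyz":[0,0,-30],"roll":-0.12,"grip":100},
    {"xyz":[0,0,-30],"roll":-0.12,"grip":100},
    {"xyz":[0,0,0],"roll":-0.12,"grip":100},
    {"xyz":[0,0,0],"roll":-0.12,"grip":100},
    {"xyz":[0,0,0],"roll":-0.12,"grip":100}
  ]
}}

```text
time_s: 1.42
position: [0.2371, -0.5786, 0.2835]
tcp_rot: [[0.545, 0.839, 0.0], [0.839, -0.545, -0.002], [-0.001, 0.001, -1.0]]
force: [0.2, 0.7, -0.6]
opening: 0.999
grasp_force: 0.0
```

{"method": "move_arm", "body": {
  "increments": [
    {"xyz":[0,0,0],"roll":-0.12,"grip":100},
    {"xyz":[0,0,0],"roll":-0.12,"grip":100},
    {"xyz":[0,0,0],"roll":-0.12,"grip":100},
    {"xyz":[0,0,0],"roll":-0.12,"grip":100},
    {"xyz":[0,0,0],"roll":-0.12,"grip":100}
  ]
}}

```text
time_s: 1.83
position: [0.2369, -0.5782, 0.2825]
tcp_rot: [[-0.024, 1.0, -0.0], [1.0, 0.024, 0.0], [0.0, 0.0, -1.0]]
force: [-0.0, -0.2, 0.7]
opening: 0.997
grasp_force: 0.0
```

{"method": "move_arm", "body": {
  "increments": [
    {"xyz":[0,0,0],"roll":-0.12,"grip":100},
    {"xyz":[0,0,0],"roll":-0.1,"grip":100}
  ]
}}

```text
time_s: 2.0
position: [0.2369, -0.5783, 0.2825]
tcp_rot: [[-0.241, 0.97, -0.0], [0.97, 0.241, 0.0], [0.0, 0.0, -1.0]]
force: [-0.1, 0.3, 0.3]
opening: 1.0
grasp_force: 0.0
```

{"method": "move_arm", "body": {
  "increments": [
    {"xyz":[0,40,0],"roll":0,"grip":100},
    {"xyz":[0,40,0],"roll":0,"grip":100},
    {"xyz":[0,40,0],"roll":0,"grip":100},
    {"xyz":[0,40,0],"roll":0,"grip":100},
    {"xyz":[0,40,0],"roll":0,"grip":100}
  ]
}}

```text
time_s: 2.42
position: [0.4329, -0.5305, 0.2826]
tcp_rot: [[-0.235, 0.972, -0.0], [0.972, 0.235, -0.0], [-0.0, -0.0, -1.0]]
force: [0.3, -0.2, -0.1]
opening: 1.002
grasp_force: 0.0
```

{"method": "move_arm", "body": {
  "increments": [
    {"xyz":[20,36,0],"roll":0,"grip":100},
    {"xyz":[20,36,0],"roll":0,"grip":100},
    {"xyz":[20,36,0],"roll":0,"grip":100},
    {"xyz":[20,36,0],"roll":0,"grip":100},
    {"xyz":[20,36,0],"roll":0,"grip":100}
  ]
}}

```text
time_s: 2.83
position: [0.5839, -0.39, 0.2825]
tcp_rot: [[-0.236, 0.972, -0.0], [0.972, 0.236, 0.0], [0.0, -0.0, -1.0]]
force: [0.8, -0.3, -0.5]
opening: 1.002
grasp_force: 0.0
```

{"method": "move_arm", "body": {
  "increments": [
    {"xyz":[40,8,0],"roll":0,"grip":100},
    {"xyz":[40,8,0],"roll":0,"grip":100},
    {"xyz":[40,8,0],"roll":0,"grip":100},
    {"xyz":[40,8,0],"roll":0,"grip":100},
    {"xyz":[40,8,0],"roll":0,"grip":100}
  ]
}}

```text
time_s: 3.25
position: [0.5741, -0.1858, 0.2825]
tcp_rot: [[-0.236, 0.972, 0.0], [0.972, 0.236, 0.0], [0.0, 0.0, -1.0]]
force: [0.7, -0.5, 0.3]
opening: 1.002
grasp_force: 0.0
```

{"method": "move_arm", "body": {
  "increments": [
    {"xyz":[40,0,0],"roll":0,"grip":100},
    {"xyz":[40,0,0],"roll":0,"grip":100},
    {"xyz":[40,0,0],"roll":0,"grip":100},
    {"xyz":[40,0,0],"roll":0,"grip":100},
    {"xyz":[40,0,0],"roll":0,"grip":100}
  ]
}}

```text
time_s: 3.67
position: [0.5265, 0.0084, 0.2827]
tcp_rot: [[-0.235, 0.972, 0.0], [0.972, 0.235, 0.0], [-0.0, 0.0, -1.0]]
force: [0.5, 0.3, 0.0]
opening: 0.998
grasp_force: 0.0
```

```bash
python3 - <<'E'
from h import *
np.set_printoptions(precision=4,suppress=True)
print(bot.camera_model('wrist'))
s,im,d=cap('wrist');save('w1.png',im);np.savez('pics/w1',im=im,d=d,W=cloud('wrist',s,d));print(s['position'],s['joint_positions'])
E
```

```text
{'intrinsics': array([[288.3348,   0.    , 257.8139],
       [  0.    , 288.3348, 192.8839],
       [  0.    ,   0.    ,   1.    ]]), 'D': array([0.006, 0.   , 0.   , 0.   , 0.   ]), 'tool_from_camera': array([[ 0.001 , -0.9703, -0.2417,  0.0647],
       [ 1.    ,  0.0008,  0.0009, -0.0002],
       [-0.0007, -0.2417,  0.9703, -0.1627],
       [ 0.    ,  0.    ,  0.    ,  1.    ]])}
[0.5265 0.0084 0.2827] [-11.2639  18.5611  91.8289   0.008   69.5835 -24.8856]
```

View pics/w1.png

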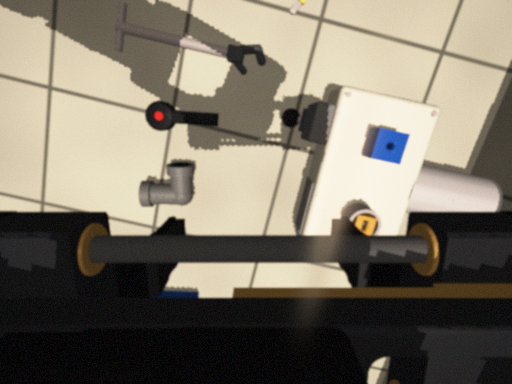

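The wrist view shows the blue socket block, with its hole at (390,146), the brass keyway at (367,222) beside the gripper bar, and the white housing top.

{"method": "move_arm", "body": {
  "increments": [
    {"xyz":[40,0,0],"roll":0,"grip":100},
    {"xyz":[40,0,0],"roll":0,"grip":100},
    {"xyz":[40,0,0],"roll":0,"grip":100},
    {"xyz":[40,0,10],"roll":0,"grip":100},
    {"xyz":[40,0,20],"roll":0,"grip":100}
  ]
}}

```text
time_s: 4.13
position: [0.4819, 0.2005, 0.2559]
tcp_rot: [[-0.236, 0.972, 0.006], [0.972, 0.236, 0.001], [-0.0, 0.006, -1.0]]
force: [0.1, 1.2, 0.3]
opening: 0.997
grasp_force: 0.0
```

{"method": "move_arm", "body": {
  "increments": [
    {"xyz":[30,0,20],"roll":0,"grip":100},
    {"xyz":[20,0,20],"roll":0,"grip":100},
    {"xyz":[0,0,0],"roll":0,"grip":100}
  ]
}}

```text
time_s: 4.38
position: [0.4651, 0.2494, 0.2105]
tcp_rot: [[-0.24, 0.971, -0.008], [0.971, 0.24, -0.001], [0.001, -0.007, -1.0]]
force: [-0.4, -1.6, -0.0]
opening: 1.002
grasp_force: 0.0
```

```bash
python3 - <<'E'
from h import *
np.set_printoptions(precision=4,suppress=True)
z=np.load('pics/w1.npz');W=z['W'];x,y,h=W[...,0],W[...,1],W[...,2];im=z['im']
P=W[140:153,384:397].reshape(-1,3);print('hole region',P.mean(0),W[136,375],W[146,403])
g=im.sum(2).astype(int);sub=g[135:158,378:402];print(sub[::2,::2])
for n,m in [('fan',(abs(x-.69)<.1)&(abs(y-.05)<.14)&(h>.068)&(h<.082)),('blk',(abs(x-.667)<.05)&(abs(y-.08)<.05)&(h>.1)&(h<.118)),('key',(abs(x-.67)<.05)&(abs(y+.02)<.04)&(h>.1)&(h<.118))]:
    print(n,m.sum(),cv2.minAreaRect(W[m][:,:2].astype(np.float32)*1000),np.median(h[m]))
s,im,d=cap('wrist');save('w2.png',im);W=cloud('wrist',s,d);np.savez('pics/w2',im=im,d=d,W=W);print(s['position'])
x,y,h=W[...,0],W[...,1],W[...,2]
m=(abs(x-.44)<.09)&(abs(y-.345)<.1)&(h>.03)&(h<.04);print('caddy',m.sum(),cv2.minAreaRect(W[m][:,:2].astype(np.float32)*1000))
hs=cv2.cvtColor(im,cv2.COLOR_RGB2HSV);reg=(abs(x-.44)<.09)&(abs(y-.345)<.1)&(h>.06)
for n,mm in [('yel',(hs[...,0]>18)&(hs[...,0]<35)),('red',(hs[...,0]<10)|(hs[...,0]>170))]:
    Q=W[reg&mm&(hs[...,1]>120)];print(n,len(Q),Q.min(0),Q.max(0),Q.mean(0))
    if n=='red': Q=Q[Q[:,2]>Q[:,2].max()-.004];print(cv2.minAreaRect(Q[:,:2].astype(np.float32)*1000),len(Q))
    else: print(cv2.minAreaRect(Q[:,:2].astype(np.float32)*1000))
E
```

```text
hole region [nan nan nan] [0.6475 0.087  0.1046] [0.6816 0.0837 0.1076]
[[361 372 371 365 355 353 337 342 336 339 327 329]
 [375 382 365 342 342 348 344 330 335 335 340 330]
 [391 369 364 362 358 351 344 348 329 350 337 342]
 [393 379 373 351 351 329 311 330 340 347 333 335]
 [374 363 359 348 323 222 187 225 325 346 340 330]
 [374 366 350 345 253 125 100 166 279 330 340 340]
 [383 363 353 345 254 113 125 177 276 341 324 328]
 [368 364 356 351 302 223 211 243 326 328 334 339]
 [355 362 352 353 335 321 314 339 353 337 323 343]
 [353 357 353 348 349 351 335 343 338 322 348 340]
 [351 351 351 353 336 326 355 343 337 340 321 351]
 [356 345 350 346 343 339 340 344 336 347 330 355]]
fan 13530 ((691.5441284179688, 48.08954620361328), (196.81956481933594, 199.26324462890625), 6.873574733734131) 0.07550259392335179
blk 1061 ((666.230712890625, 80.45552062988281), (37.97236633300781, 36.16156768798828), 1.708354115486145) 0.1074500358272022
key 568 ((671.9833374023438, -13.53736686706543), (28.50551414489746, 41.82262420654297), 59.17262649536133) 0.1068175803597782
[0.4651 0.2494 0.2105]
caddy 4955 ((437.72918701171875, 349.22015380859375), (49.69081497192383, 129.76123046875), 14.998854637145996)
yel 1022 [0.379  0.2451 0.0672] [0.5264 0.3308 0.3327] [0.4677 0.2879 0.2431]
((457.8465576171875, 273.47772216796875), (89.67524719238281, 130.7093505859375), 61.55869674682617)
red 583 [0.4113 0.2451 0.0607] [0.5149 0.3922 0.3326] [0.4362 0.3228 0.204 ]
((445.3921203613281, 268.6929016113281), (61.52413558959961, 4.901089668273926), 16.04874038696289) 128
```

View pics/w2.png

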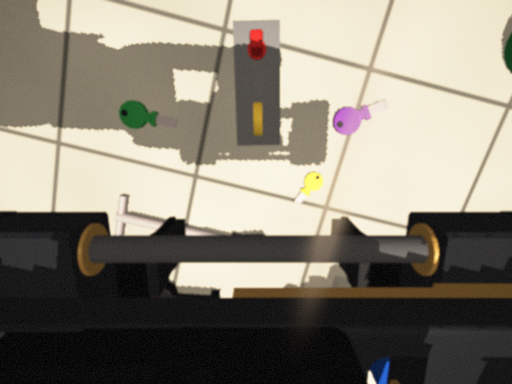

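The caddy is at (257,85) with the pin handle at (257,43) and the key bow at (258,119). Green, purple and small yellow decoys lie around it.

```bash
python3 - <<'E'
from h import *
np.set_printoptions(precision=4,suppress=True)
z=np.load('pics/w2.npz');W=z['W'];x,y,h=W[...,0],W[...,1],W[...,2];im=z['im']
hs=cv2.cvtColor(im,cv2.COLOR_RGB2HSV);reg=(abs(x-.44)<.07)&(abs(y-.345)<.08)&(h>.05)&(h<.1)
for n,mm in [('yel',(hs[...,0]>18)&(hs[...,0]<35)),('red',(hs[...,0]<10)|(hs[...,0]>170))]:
    Q=W[reg&mm&(hs[...,1]>120)];print(n,len(Q),np.percentile(Q,[2,50,98],axis=0))
    Q=Q[Q[:,2]>.075];r=cv2.minAreaRect(Q[:,:2].astype(np.float32)*1000);print(r,len(Q),np.median(Q[:,2]))
# hole ray at z=.107
X=T('wrist',dict(tcp_rot=[[-0.235,0.972,0],[0.972,0.235,0],[0,0,-1]],position=[.5265,.0084,.2827]));m=bot.camera_model('wrist')
for px in [(389.7,145.8)]:
    p=cv2.undistortPoints(np.array([[px]]),m['intrinsics'],m['D']).ravel();r=X[:3,:3]@[*p,1];t=(.107-X[2,3])/r[2];print('hole',X[:3,3]+t*r)
E
```

```text
yel 291 [[0.4407 0.2997 0.0685]
 [0.4472 0.3147 0.0779]
 [0.4537 0.3296 0.0811]]
((447.1411437988281, 314.6119384765625), (8.045113563537598, 25.153690338134766), 14.097969055175781) 220 0.07882082299190085
red 308 [[0.4234 0.3752 0.0528]
 [0.4295 0.3808 0.0798]
 [0.4355 0.3911 0.0819]]
((429.1050109863281, 383.6181945800781), (11.245214462280273, 16.16428565979004), 14.106279373168945) 236 0.08018360473251387
hole [0.6667 0.0802 0.107 ]
```

{"method": "move_arm", "body": {
  "increments": [
    {"xyz":[35,-1,0],"roll":0,"grip":100},
    {"xyz":[35,-1,0],"roll":0,"grip":100},
    {"xyz":[35,-1,0],"roll":0,"grip":100},
    {"xyz":[34,0,30],"roll":0,"grip":100},
    {"xyz":[0,0,35],"roll":0,"grip":100}
  ]
}}

```text
time_s: 4.85
position: [0.4375, 0.3845, 0.1553]
tcp_rot: [[-0.238, 0.971, 0.012], [0.971, 0.238, 0.009], [0.006, 0.014, -1.0]]
force: [0.8, 0.2, -0.3]
opening: 1.001
grasp_force: 0.0
```

{"method": "move_arm", "body": {
  "increments": [
    {"xyz":[0,0,35],"roll":0,"grip":100},
    {"xyz":[0,0,0],"roll":0,"grip":60},
    {"xyz":[0,0,0],"roll":0,"grip":60}
  ]
}}

```text
time_s: 5.1
position: [0.4341, 0.3773, 0.1158]
tcp_rot: [[-0.235, 0.972, -0.003], [0.972, 0.235, -0.002], [-0.001, -0.003, -1.0]]
force: [0.2, 0.3, 0.2]
opening: 0.918
grasp_force: 0.0
```

{"method": "move_arm", "body": {
  "increments": [
    {"xyz":[7.4,-3.4,0],"roll":0,"grip":60},
    {"xyz":[0,0,25],"roll":0,"grip":60},
    {"xyz":[0,0,15],"roll":0,"grip":60},
    {"xyz":[0,0,0],"roll":0,"grip":60}
  ]
}}

```text
time_s: 5.43
position: [0.4291, 0.3848, 0.0769]
tcp_rot: [[-0.235, 0.972, 0.0], [0.972, 0.235, 0.0], [0.0, 0.0, -1.0]]
force: [-0.2, 0.1, -0.0]
opening: 0.648
grasp_force: 0.0
```

{"method": "move_arm", "body": {
  "increments": [
    {"xyz":[-1,0,20],"roll":0,"grip":60},
    {"xyz":[0,0,14],"roll":0,"grip":40},
    {"xyz":[0,0,0],"roll":0,"grip":20},
    {"xyz":[0,0,0],"roll":0,"grip":0},
    {"xyz":[0,0,0],"roll":0,"grip":0}
  ]
}}

```text
time_s: 5.85
position: [0.4306, 0.3848, 0.0446]
tcp_rot: [[-0.235, 0.972, 0.003], [0.972, 0.235, 0.002], [0.001, 0.004, -1.0]]
force: [-0.1, -0.5, -0.3]
opening: 0.385
grasp_force: 0.0
```

{"method": "move_arm", "body": {
  "increments": [
    {"xyz":[0,0,0],"roll":0,"grip":0},
    {"xyz":[0,0,0],"roll":0,"grip":0},
    {"xyz":[0,0,0],"roll":0,"grip":0},
    {"xyz":[0,0,0],"roll":0,"grip":0},
    {"xyz":[0,0,0],"roll":0,"grip":0}
  ]
}}

```text
time_s: 6.27
position: [0.4295, 0.3843, 0.0432]
tcp_rot: [[-0.236, 0.972, 0.001], [0.972, 0.236, 0.001], [0.0, 0.001, -1.0]]
force: [-0.2, -0.0, 4.7]
opening: 0.135
grasp_force: 30.0
```

{"method": "move_arm", "body": {
  "increments": [
    {"xyz":[0,0,-15],"roll":0,"grip":0},
    {"xyz":[0,0,-30],"roll":0,"grip":0},
    {"xyz":[0,0,-35],"roll":0,"grip":0},
    {"xyz":[0,0,-40],"roll":0,"grip":0},
    {"xyz":[0,0,-35],"roll":0.105,"grip":0}
  ]
}}

```text
time_s: 6.68
position: [0.4287, 0.3839, 0.1989]
tcp_rot: [[-0.131, 0.991, -0.001], [0.991, 0.131, -0.0], [-0.0, -0.001, -1.0]]
force: [1.0, 1.6, -0.3]
opening: 0.133
grasp_force: 30.0
```

{"method": "move_arm", "body": {
  "increments": [
    {"xyz":[0,0,0],"roll":0.105,"grip":0},
    {"xyz":[-15,10,0],"roll":0,"grip":0},
    {"xyz":[-25,18,0],"roll":0,"grip":0},
    {"xyz":[-31,23,0],"roll":0,"grip":0},
    {"xyz":[-31,23,0],"roll":0,"grip":0}
  ]
}}

```text
time_s: 7.1
position: [0.5058, 0.2835, 0.1972]
tcp_rot: [[-0.03, 1.0, -0.001], [1.0, 0.03, -0.0], [-0.0, -0.001, -1.0]]
force: [1.0, 0.7, -1.1]
opening: 0.133
grasp_force: 30.0
```

{"method": "move_arm", "body": {
  "increments": [
    {"xyz":[-31,23,0],"roll":0,"grip":0},
    {"xyz":[-31,23,0],"roll":0,"grip":0},
    {"xyz":[-31,23,0],"roll":0,"grip":0},
    {"xyz":[-31,23,0],"roll":0,"grip":0},
    {"xyz":[-31,23,0],"roll":0,"grip":0}
  ]
}}

```text
time_s: 7.52
position: [0.6257, 0.1307, 0.1969]
tcp_rot: [[-0.028, 1.0, -0.001], [1.0, 0.028, 0.0], [0.0, -0.001, -1.0]]
force: [0.4, 0.3, -0.2]
opening: 0.138
grasp_force: 30.0
```

{"method": "move_arm", "body": {
  "increments": [
    {"xyz":[-10,8,0],"roll":0,"grip":0},
    {"xyz":[0,0,0],"roll":0,"grip":0},
    {"xyz":[0,0,0],"roll":0,"grip":0},
    {"xyz":[0,0,0],"roll":0,"grip":0}
  ]
}}

```text
time_s: 7.85
position: [0.632, 0.1237, 0.1968]
tcp_rot: [[-0.029, 1.0, -0.002], [1.0, 0.029, 0.001], [0.001, -0.002, -1.0]]
force: [0.2, 0.7, -0.8]
opening: 0.136
grasp_force: 30.0
```

```bash
python3 - <<'E'
from h import *
np.set_printoptions(precision=4,suppress=True)
s,im,d=cap('wrist');save('w3.png',im);W=cloud('wrist',s,d);np.savez('pics/w3',im=im,d=d,W=W,p=s['position'],R=s['tcp_rot']);print(s['position'],s['tcp_rot'],s['force'])
E
```

```text
[0.632  0.1237 0.1968] [[-0.0287  0.9996 -0.0025]
 [ 0.9996  0.0287  0.0007]
 [ 0.0008 -0.0025 -1.    ]] [ 0.1535  0.7438 -0.7609]
```

View pics/w3.png

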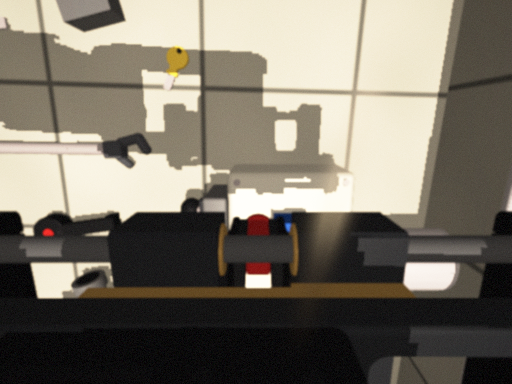

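The red handle is held between the fingers at (258,240); the blue block is hidden behind the gripper at (283,220). I'll go above the socket.

{"method": "move_arm", "body": {
  "increments": [
    {"xyz":[-22,17,0],"roll":0,"grip":0},
    {"xyz":[-22,16.5,0],"roll":0,"grip":0},
    {"xyz":[0,0,20],"roll":0,"grip":0},
    {"xyz":[0,0,18],"roll":0,"grip":0},
    {"xyz":[0,0,0],"roll":0,"grip":0}
  ]
}}

```text
time_s: 8.32
position: [0.6646, 0.0811, 0.1556]
tcp_rot: [[-0.029, 1.0, -0.009], [1.0, 0.029, 0.001], [0.001, -0.009, -1.0]]
force: [-1.1, -0.6, -0.9]
opening: 0.135
grasp_force: 30.0
```

{"method": "move_arm", "body": {
  "increments": [
    {"xyz":[0,0,0],"roll":0,"grip":0},
    {"xyz":[0,0,0],"roll":0,"grip":0}
  ]
}}

```text
time_s: 8.48
position: [0.6681, 0.0809, 0.1602]
tcp_rot: [[-0.03, 1.0, 0.001], [1.0, 0.03, 0.0], [0.0, 0.001, -1.0]]
force: [0.1, -0.1, -0.7]
opening: 0.134
grasp_force: 30.0
```

```bash
python3 - <<'E'
from h import *
np.set_printoptions(precision=4,suppress=True)
s=bot.read_state();print(s['position'],s['tcp_rot'])
s,a,d=cap('scene');s,b,d=cap('top')
A=cv2.resize(a[190:290,160:300],(560,400));B=cv2.resize(b[90:165,205:310],(560,400))
save('s4.png',A)
E
```

```text
[0.6681 0.0809 0.1602] [[-0.0298  0.9996  0.0007]
 [ 0.9996  0.0298  0.0001]
 [ 0.0001  0.0007 -1.    ]]
```

View pics/s4.png

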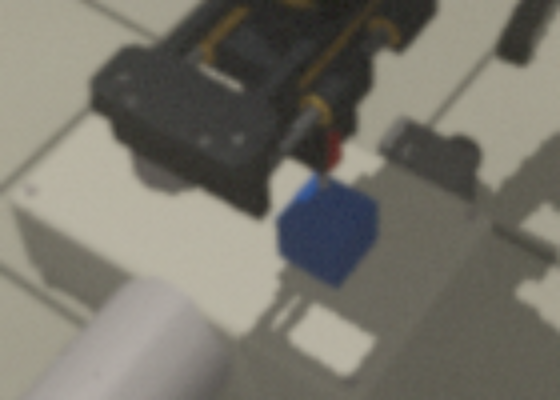

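The pin tip (≈(325,180) in the crop) is just over the blue block's top. I'll correct x by 1.4 mm and lower it.

{"method": "move_arm", "body": {
  "increments": [
    {"xyz":[0,-1.4,0],"roll":0,"grip":0},
    {"xyz":[0,0,8],"roll":0,"grip":0},
    {"xyz":[0,0,8],"roll":0,"grip":0},
    {"xyz":[0,0,4],"roll":0,"grip":0},
    {"xyz":[0,0,4],"roll":0,"grip":0}
  ]
}}

```text
time_s: 9.0
position: [0.6662, 0.0796, 0.1342]
tcp_rot: [[-0.028, 1.0, -0.002], [1.0, 0.028, 0.0], [0.0, -0.002, -1.0]]
force: [0.1, 0.1, -0.8]
opening: 0.136
grasp_force: 30.0
```

{"method": "move_arm", "body": {
  "increments": [
    {"xyz":[0,0,0],"roll":0,"grip":0}
  ]
}}

```text
time_s: 9.08
position: [0.6661, 0.0796, 0.1338]
tcp_rot: [[-0.028, 1.0, -0.002], [1.0, 0.028, 0.0], [0.001, -0.002, -1.0]]
force: [0.0, 0.5, -1.0]
opening: 0.133
grasp_force: 30.0
```

{"method": "move_arm", "body": {
  "increments": [
    {"xyz":[0,0,5],"roll":0,"grip":0},
    {"xyz":[0,0,5],"roll":0,"grip":0},
    {"xyz":[0,0,4],"roll":0,"grip":0},
    {"xyz":[0,0,3],"roll":0,"grip":0},
    {"xyz":[0,0,0],"roll":0,"grip":0}
  ]
}}

```text
time_s: 9.5
position: [0.6664, 0.0796, 0.1174]
tcp_rot: [[-0.028, 1.0, -0.001], [1.0, 0.028, 0.0], [0.0, -0.001, -1.0]]
force: [-0.4, 0.8, -1.5]
opening: 0.134
grasp_force: 30.0
```

{"method": "move_arm", "body": {
  "increments": [
    {"xyz":[0,0,2],"roll":0,"grip":0},
    {"xyz":[0,0,1],"roll":0,"grip":0},
    {"xyz":[0,0,0],"roll":0,"grip":0}
  ]
}}

```text
time_s: 9.75
position: [0.6667, 0.0796, 0.1153]
tcp_rot: [[-0.028, 1.0, -0.0], [1.0, 0.028, 0.0], [0.0, -0.0, -1.0]]
force: [-0.8, 1.7, -0.0]
opening: 0.136
grasp_force: 30.0
```

{"method": "move_arm", "body": {
  "increments": [
    {"xyz":[0,0,2],"roll":0,"grip":0},
    {"xyz":[0,0,2],"roll":0,"grip":0},
    {"xyz":[0,0,0],"roll":0,"grip":0}
  ]
}}

```text
time_s: 10.0
position: [0.6668, 0.0796, 0.1152]
tcp_rot: [[-0.028, 1.0, 0.001], [1.0, 0.028, -0.0], [-0.0, 0.001, -1.0]]
force: [-5.4, 0.9, 15.4]
opening: 0.134
grasp_force: 30.0
```

{"method": "move_arm", "body": {
  "increments": [
    {"xyz":[0,0,-3],"roll":0,"grip":0},
    {"xyz":[0,0,0],"roll":0,"grip":50},
    {"xyz":[0,0,0],"roll":0,"grip":50},
    {"xyz":[0,0,0],"roll":0,"grip":50},
    {"xyz":[0,0,0],"roll":0,"grip":50}
  ]
}}

```text
time_s: 10.42
position: [0.6668, 0.0793, 0.1138]
tcp_rot: [[-0.028, 1.0, -0.0], [1.0, 0.028, -0.0], [-0.0, -0.0, -1.0]]
force: [0.0, 0.4, -0.7]
opening: 0.351
grasp_force: 0.0
```

{"method": "move_arm", "body": {
  "increments": [
    {"xyz":[0,0,-5],"roll":0,"grip":50},
    {"xyz":[0,0,-20],"roll":0,"grip":50},
    {"xyz":[0,0,-35],"roll":0,"grip":50},
    {"xyz":[0,0,-30],"roll":0,"grip":50},
    {"xyz":[0,0,0],"roll":0,"grip":50}
  ]
}}

```text
time_s: 10.83
position: [0.6714, 0.0794, 0.2118]
tcp_rot: [[-0.028, 1.0, 0.014], [1.0, 0.028, -0.001], [-0.001, 0.014, -1.0]]
force: [1.0, 0.2, 1.1]
opening: 0.497
grasp_force: 0.0
```

{"method": "move_arm", "body": {
  "increments": [
    {"xyz":[-40,-2,0],"roll":0,"grip":50},
    {"xyz":[-40,0,0],"roll":0,"grip":50},
    {"xyz":[-40,0,0],"roll":0,"grip":50},
    {"xyz":[-40,0,0],"roll":0,"grip":50},
    {"xyz":[-40,0,-20],"roll":0,"grip":50}
  ]
}}

```text
time_s: 11.25
position: [0.6676, -0.1191, 0.219]
tcp_rot: [[-0.028, 1.0, -0.008], [1.0, 0.028, 0.002], [0.003, -0.008, -1.0]]
force: [0.8, -0.6, -1.0]
opening: 0.501
grasp_force: 0.0
```

{"method": "move_arm", "body": {
  "increments": [
    {"xyz":[0,0,0],"roll":0,"grip":50},
    {"xyz":[0,0,0],"roll":0,"grip":50}
  ]
}}

```text
time_s: 11.42
position: [0.6711, -0.1208, 0.2239]
tcp_rot: [[-0.024, 1.0, 0.003], [1.0, 0.024, -0.001], [-0.001, 0.003, -1.0]]
force: [0.7, 0.2, -0.5]
opening: 0.502
grasp_force: 0.0
```

```bash
python3 - <<'E'
from h import *
np.set_printoptions(precision=4,suppress=True)
s,im,d=cap('wrist');W=cloud('wrist',s,d);np.savez('pics/w5',im=im,d=d,W=W,p=s['position'],R=s['tcp_rot']);print(s['position'])
save('w5.png',cv2.resize(im[0:240,120:400],(700,600)))
x,y,h=W[...,0],W[...,1],W[...,2]
for n,m in [('blk',(abs(x-.667)<.05)&(abs(y-.08)<.05)&(h>.1)&(h<.112)),('key',(abs(x-.67)<.05)&(abs(y+.02)<.04)&(h>.1)&(h<.112)),('pin',(abs(x-.667)<.05)&(abs(y-.08)<.05)&(h>.14)&(h<.17))]:
    print(n,m.sum(),cv2.minAreaRect(W[m][:,:2].astype(np.float32)*1000),np.median(h[m]))
E
```

```text
[ 0.6711 -0.1208  0.2239]
blk 0 ((0.0, 0.0), (0.0, 0.0), 0.0) nan
key 1396 ((669.3309936523438, -19.8150691986084), (41.62792205810547, 41.800960540771484), 21.168323516845703) 0.10676355713875949
pin 0 ((0.0, 0.0), (0.0, 0.0), 0.0) nan
  return _methods._mean(a, axis=axis, dtype=dtype,
  ret = ret.dtype.type(ret / rcount)
```

View pics/w5.png

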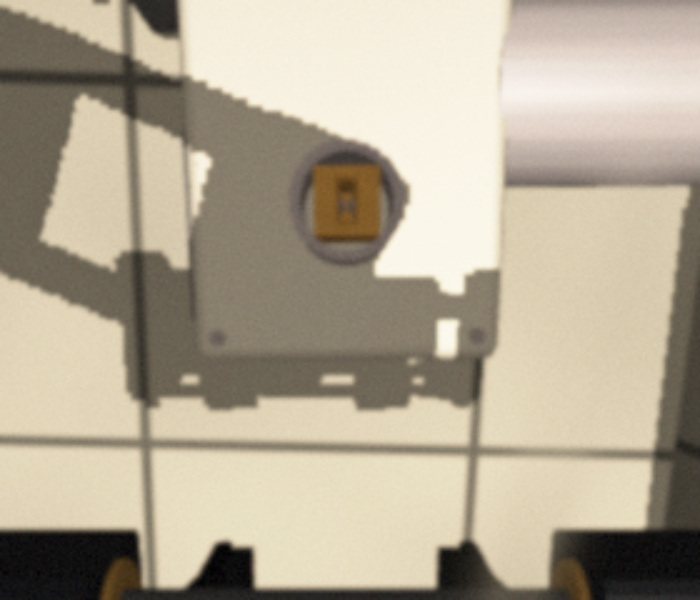

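The crop shows the brass core at (347,203) with the dark slot at (347,201), along y and undisturbed. The pin is out of frame.

```bash
python3 - <<'E'
from h import *
np.set_printoptions(precision=4,suppress=True)
z=np.load('pics/w5.npz');im=z['im'];X=T('wrist',dict(tcp_rot=z['R'],position=z['p']));m=bot.camera_model('wrist')
def ray(px,Z=.107):
    p=cv2.undistortPoints(np.array([[px]],float),m['intrinsics'],m['D']).ravel();r=X[:3,:3]@[*p,1];t=(Z-X[2,3])/r[2];return X[:3,3]+t*r
print(ray((258.8,80.4)))
hs=cv2.cvtColor(im,cv2.COLOR_RGB2HSV);mk=((hs[...,0]>8)&(hs[...,0]<28)&(hs[...,1]>130)).astype(np.uint8);mk[110:]=0;mk[:55]=0;mk[:,:230]=0;mk[:,290:]=0
mk=cv2.morphologyEx(mk,cv2.MORPH_OPEN,np.ones((3,3)))
ys,xs=np.nonzero(mk);P=np.array([ray(p)[:2] for p in zip(xs,ys)],np.float32)*1000
print(len(P),cv2.minAreaRect(P))
g=im[66:96,248:270].astype(int).sum(2);print(g[::2])
s,a,d=cap('scene');save('s6.png',cv2.resize(a[190:290,160:300],(560,400)))
E
```

```text
[ 0.6701 -0.0203  0.107 ]
735 ((669.4320678710938, -20.59056854248047), (23.65591049194336, 24.74612045288086), 1.4548656940460205)
[[248 247 253 231 237 232 248 232 235 243 245 245 242 243 237 242 233 232
  244 256 243 240]
 [257 266 263 278 267 262 266 274 261 280 273 268 271 267 259 256 263 258
  257 268 263 263]
 [251 264 259 260 274 258 245 249 242 256 226 250 248 251 252 259 251 278
  262 257 254 260]
 [253 265 274 270 265 245 222 211 187 183 184 184 191 215 220 249 266 258
  257 259 267 255]
 [267 270 262 266 260 246 219 177 165 149 161 156 165 178 206 243 263 276
  272 267 269 263]
 [263 275 270 270 271 249 223 203 177 171 173 188 183 187 207 239 253 265
  271 261 269 263]
 [268 271 264 263 266 263 234 220 239 243 261 255 248 212 223 243 263 257
  267 261 263 265]
 [252 267 269 254 262 252 242 217 251 253 259 253 249 232 233 240 261 260
  260 267 256 260]
 [271 258 253 267 262 247 239 219 216 247 252 240 226 229 226 235 254 271
  255 259 264 257]
 [259 267 263 265 261 255 237 217 212 241 243 238 221 218 224 239 264 245
  261 257 265 259]
 [265 266 242 261 256 265 236 229 230 244 259 261 254 214 214 256 269 256
  264 257 266 254]
 [275 253 265 264 258 252 240 233 235 238 242 247 236 231 244 249 265 262
  261 260 257 263]
 [260 255 260 262 253 255 254 253 244 251 252 253 258 260 255 267 259 252
  263 265 256 259]
 [266 261 260 262 263 254 260 253 255 258 266 258 271 271 256 265 265 260
  264 260 268 261]
 [207 199 186 212 198 194 194 184 201 198 199 190 200 211 194 203 198 185
  193 193 201 207]]
```

View pics/s6.png

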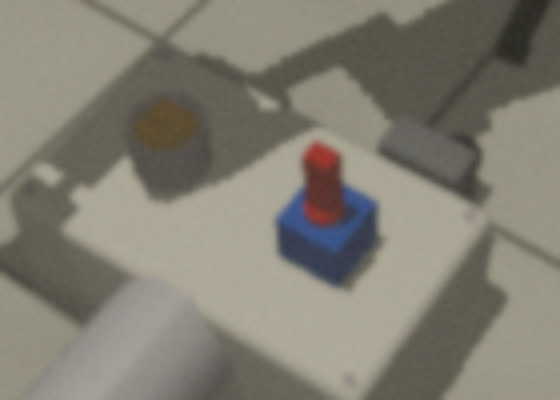

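The crop shows the pin standing upright with its collar on the blue block at (323,190), so it is seated. Next is the key.

{"method": "move_arm", "body": {
  "increments": [
    {"xyz":[36,-18,0],"roll":0,"grip":50},
    {"xyz":[36,-18,0],"roll":0,"grip":50},
    {"xyz":[36,-18,0],"roll":0,"grip":50},
    {"xyz":[36,-18,0],"roll":0,"grip":50},
    {"xyz":[36,-18,0],"roll":0,"grip":50}
  ]
}}

```text
time_s: 11.93
position: [0.573, 0.0631, 0.2223]
tcp_rot: [[-0.03, 1.0, -0.002], [1.0, 0.03, 0.001], [0.001, -0.002, -1.0]]
force: [0.3, 0.6, -0.1]
opening: 0.493
grasp_force: 0.0
```

{"method": "move_arm", "body": {
  "increments": [
    {"xyz":[36,-18,0],"roll":0,"grip":50},
    {"xyz":[36,-18,0],"roll":0,"grip":50},
    {"xyz":[36,-18,0],"roll":0,"grip":50},
    {"xyz":[36,-18,0],"roll":0,"grip":50},
    {"xyz":[36,-18,0],"roll":0,"grip":50}
  ]
}}

```text
time_s: 12.35
position: [0.4774, 0.2401, 0.2226]
tcp_rot: [[-0.031, 1.0, -0.001], [1.0, 0.031, 0.0], [0.0, -0.001, -1.0]]
force: [0.3, 0.1, 0.4]
opening: 0.497
grasp_force: 0.0
```

{"method": "move_arm", "body": {
  "increments": [
    {"xyz":[36,-18,0],"roll":0,"grip":50},
    {"xyz":[36,-18,0],"roll":0,"grip":50},
    {"xyz":[0,0,0],"roll":-0.11,"grip":50},
    {"xyz":[0,0,0],"roll":-0.11,"grip":50},
    {"xyz":[0,0,0],"roll":0,"grip":50}
  ]
}}

```text
time_s: 12.77
position: [0.4397, 0.3101, 0.2225]
tcp_rot: [[-0.252, 0.968, -0.002], [0.968, 0.252, -0.0], [-0.0, -0.002, -1.0]]
force: [0.8, -0.2, 0.2]
opening: 0.502
grasp_force: 0.0
```

{"method": "move_arm", "body": {
  "increments": [
    {"xyz":[0,0,30],"roll":0,"grip":50},
    {"xyz":[0,0,30],"roll":0,"grip":50},
    {"xyz":[0,0,15],"roll":0,"grip":50},
    {"xyz":[0,0,0],"roll":0,"grip":50},
    {"xyz":[0,0,0],"roll":0,"grip":50}
  ]
}}

```text
time_s: 13.18
position: [0.4413, 0.3081, 0.1472]
tcp_rot: [[-0.244, 0.97, -0.003], [0.97, 0.244, -0.001], [-0.0, -0.003, -1.0]]
force: [0.5, 0.6, 0.3]
opening: 0.501
grasp_force: 0.0
```

{"method": "move_arm", "body": {
  "increments": [
    {"xyz":[5,7.2,0],"roll":0,"grip":50},
    {"xyz":[0,0,20],"roll":0,"grip":50},
    {"xyz":[0,0,25],"roll":0,"grip":50},
    {"xyz":[0,0,15],"roll":0,"grip":50},
    {"xyz":[0,0,0],"roll":0,"grip":50}
  ]
}}

```text
time_s: 13.6
position: [0.4478, 0.3148, 0.0868]
tcp_rot: [[-0.245, 0.97, -0.002], [0.97, 0.245, -0.001], [-0.0, -0.002, -1.0]]
force: [0.7, -0.7, 0.5]
opening: 0.5
grasp_force: 0.0
```

{"method": "move_arm", "body": {
  "increments": [
    {"xyz":[0,0,0],"roll":0,"grip":50}
  ]
}}

```text
time_s: 13.68
position: [0.449, 0.3153, 0.0887]
tcp_rot: [[-0.245, 0.97, 0.001], [0.97, 0.245, 0.001], [0.0, 0.001, -1.0]]
force: [0.3, -0.9, 1.6]
opening: 0.499
grasp_force: 0.0
```

{"method": "move_arm", "body": {
  "increments": [
    {"xyz":[0,-2,15],"roll":0,"grip":50},
    {"xyz":[0,0,20],"roll":0,"grip":50},
    {"xyz":[0,0,8],"roll":0,"grip":50},
    {"xyz":[0,0,0],"roll":0,"grip":30},
    {"xyz":[0,0,0],"roll":0,"grip":20}
  ]
}}

```text
time_s: 14.1
position: [0.447, 0.3146, 0.0459]
tcp_rot: [[-0.245, 0.969, 0.001], [0.969, 0.245, 0.001], [0.0, 0.002, -1.0]]
force: [-0.7, -0.2, 0.1]
opening: 0.425
grasp_force: 0.0
```

{"method": "move_arm", "body": {
  "increments": [
    {"xyz":[0,0,0],"roll":0,"grip":0},
    {"xyz":[0,0,0],"roll":0,"grip":0},
    {"xyz":[0,0,0],"roll":0,"grip":0},
    {"xyz":[0,0,0],"roll":0,"grip":0},
    {"xyz":[0,0,0],"roll":0,"grip":0}
  ]
}}

```text
time_s: 14.52
position: [0.4467, 0.3145, 0.0455]
tcp_rot: [[-0.246, 0.969, 0.001], [0.969, 0.246, 0.001], [0.0, 0.002, -1.0]]
force: [0.7, 0.7, 2.4]
opening: 0.102
grasp_force: 30.0
```

{"method": "move_arm", "body": {
  "increments": [
    {"xyz":[0,0,0],"roll":0,"grip":0},
    {"xyz":[0,0,0],"roll":0,"grip":0}
  ]
}}

```text
time_s: 14.68
position: [0.4467, 0.3145, 0.0455]
tcp_rot: [[-0.245, 0.969, 0.001], [0.969, 0.245, 0.001], [0.0, 0.001, -1.0]]
force: [-0.2, -0.7, 4.1]
opening: 0.097
grasp_force: 30.0
```

{"method": "move_arm", "body": {
  "increments": [
    {"xyz":[0,0,-15],"roll":0,"grip":0},
    {"xyz":[0,0,-30],"roll":0,"grip":0},
    {"xyz":[0,0,-40],"roll":0,"grip":0},
    {"xyz":[0,0,-40],"roll":0,"grip":0},
    {"xyz":[0,0,-38],"roll":0.11,"grip":0}
  ]
}}

```text
time_s: 15.1
position: [0.4452, 0.3138, 0.2092]
tcp_rot: [[-0.136, 0.991, -0.002], [0.991, 0.136, -0.001], [-0.001, -0.002, -1.0]]
force: [1.1, 1.3, -1.7]
opening: 0.099
grasp_force: 30.0
```

{"method": "move_arm", "body": {
  "increments": [
    {"xyz":[0,0,0],"roll":0.11,"grip":0},
    {"xyz":[-34,21,0],"roll":0,"grip":0},
    {"xyz":[-34,21,0],"roll":0,"grip":0},
    {"xyz":[-34,21,0],"roll":0,"grip":0},
    {"xyz":[-34,21,0],"roll":0,"grip":0}
  ]
}}

```text
time_s: 15.52
position: [0.5338, 0.1794, 0.2077]
tcp_rot: [[-0.029, 1.0, -0.001], [1.0, 0.029, -0.0], [-0.0, -0.001, -1.0]]
force: [0.1, 0.0, -1.2]
opening: 0.097
grasp_force: 30.0
```

{"method": "move_arm", "body": {
  "increments": [
    {"xyz":[-34,21,0],"roll":0,"grip":0},
    {"xyz":[-34,21,0],"roll":0,"grip":0},
    {"xyz":[-34,21,0],"roll":0,"grip":0},
    {"xyz":[-34,21,0],"roll":0,"grip":0},
    {"xyz":[-34,21,0],"roll":0,"grip":0}
  ]
}}

```text
time_s: 15.93
position: [0.6436, 0.0119, 0.2072]
tcp_rot: [[-0.028, 1.0, -0.002], [1.0, 0.028, 0.0], [0.001, -0.002, -1.0]]
force: [0.6, 0.5, -1.1]
opening: 0.1
grasp_force: 30.0
```

{"method": "move_arm", "body": {
  "increments": [
    {"xyz":[-34,21,0],"roll":0,"grip":0},
    {"xyz":[0,0,0],"roll":0,"grip":0},
    {"xyz":[0,0,0],"roll":0,"grip":0},
    {"xyz":[0,0,0],"roll":0,"grip":0}
  ]
}}

```text
time_s: 16.27
position: [0.6643, -0.0195, 0.2069]
tcp_rot: [[-0.027, 1.0, -0.003], [1.0, 0.027, 0.001], [0.001, -0.003, -1.0]]
force: [-0.0, 0.5, -0.3]
opening: 0.101
grasp_force: 30.0
```

{"method": "move_arm", "body": {
  "increments": [
    {"xyz":[-0.9,5.3,15],"roll":0,"grip":0},
    {"xyz":[0,0,20],"roll":0,"grip":0},
    {"xyz":[0,0,15],"roll":0,"grip":0},
    {"xyz":[0,0,5],"roll":0,"grip":0},
    {"xyz":[0,0,0],"roll":0,"grip":0}
  ]
}}

```text
time_s: 16.68
position: [0.6688, -0.0187, 0.1504]
tcp_rot: [[-0.03, 1.0, -0.005], [1.0, 0.03, 0.001], [0.001, -0.005, -1.0]]
force: [-0.4, -0.7, 0.5]
opening: 0.096
grasp_force: 30.0
```

{"method": "move_arm", "body": {
  "increments": [
    {"xyz":[0,0,0],"roll":0,"grip":0},
    {"xyz":[0,0,0],"roll":0,"grip":0}
  ]
}}

```text
time_s: 16.85
position: [0.6715, -0.02, 0.1539]
tcp_rot: [[-0.029, 1.0, 0.002], [1.0, 0.029, -0.0], [-0.0, 0.002, -1.0]]
force: [0.2, 0.1, 0.3]
opening: 0.096
grasp_force: 30.0
```

{"method": "move_arm", "body": {
  "increments": [
    {"xyz":[-0.3,-1.9,0],"roll":0,"grip":0},
    {"xyz":[0,0,4],"roll":0,"grip":0},
    {"xyz":[0,0,4],"roll":0,"grip":0},
    {"xyz":[0,0,2],"roll":0,"grip":0},
    {"xyz":[0,0,0],"roll":0,"grip":0}
  ]
}}

```text
time_s: 17.27
position: [0.6685, -0.0209, 0.1423]
tcp_rot: [[-0.028, 1.0, -0.001], [1.0, 0.028, 0.0], [0.0, -0.001, -1.0]]
force: [-0.1, 0.1, -0.1]
opening: 0.099
grasp_force: 30.0
```

{"method": "move_arm", "body": {
  "increments": [
    {"xyz":[0,0,0],"roll":0,"grip":0}
  ]
}}

```text
time_s: 17.35
position: [0.6688, -0.021, 0.1427]
tcp_rot: [[-0.028, 1.0, -0.001], [1.0, 0.028, 0.0], [0.0, -0.001, -1.0]]
force: [0.1, 0.5, -1.2]
opening: 0.097
grasp_force: 30.0
```

{"method": "move_arm", "body": {
  "increments": [
    {"xyz":[0.6,0.8,0],"roll":0,"grip":0},
    {"xyz":[0,0,2],"roll":0,"grip":0},
    {"xyz":[0,0,2],"roll":0,"grip":0},
    {"xyz":[0,0,2],"roll":0,"grip":0},
    {"xyz":[0,0,0],"roll":0,"grip":0}
  ]
}}

```text
time_s: 17.77
position: [0.6694, -0.0202, 0.1363]
tcp_rot: [[-0.028, 1.0, -0.001], [1.0, 0.028, 0.0], [0.0, -0.001, -1.0]]
force: [-0.8, -0.2, -1.5]
opening: 0.102
grasp_force: 30.0
```

{"method": "move_arm", "body": {
  "increments": [
    {"xyz":[0,0,0],"roll":0,"grip":0}
  ]
}}

```text
time_s: 17.85
position: [0.6696, -0.0202, 0.1367]
tcp_rot: [[-0.028, 1.0, -0.001], [1.0, 0.028, 0.0], [0.0, -0.001, -1.0]]
force: [-0.2, 0.6, -1.1]
opening: 0.102
grasp_force: 30.0
```

{"method": "move_arm", "body": {
  "increments": [
    {"xyz":[0,0,2],"roll":0,"grip":0},
    {"xyz":[0,0,2],"roll":0,"grip":0},
    {"xyz":[0,0,2],"roll":0,"grip":0},
    {"xyz":[0,0,2],"roll":0,"grip":0},
    {"xyz":[0,0,0],"roll":0,"grip":0}
  ]
}}

```text
time_s: 18.27
position: [0.6696, -0.0202, 0.1302]
tcp_rot: [[-0.028, 1.0, -0.0], [1.0, 0.028, -0.0], [-0.0, -0.0, -1.0]]
force: [-2.4, -0.6, 4.8]
opening: 0.102
grasp_force: 30.0
```

{"method": "move_arm", "body": {
  "increments": [
    {"xyz":[0,0,2],"roll":0.03,"grip":0},
    {"xyz":[0,0,2],"roll":-0.06,"grip":0},
    {"xyz":[0,0,1],"roll":0.03,"grip":0},
    {"xyz":[0,0,0],"roll":0,"grip":0}
  ]
}}

```text
time_s: 18.6
position: [0.6699, -0.0203, 0.125]
tcp_rot: [[-0.027, 1.0, 0.001], [1.0, 0.027, -0.0], [-0.0, 0.001, -1.0]]
force: [-0.2, -0.2, 3.2]
opening: 0.1
grasp_force: 30.0
```

{"method": "move_arm", "body": {
  "increments": [
    {"xyz":[0,0,2],"roll":0.03,"grip":0},
    {"xyz":[0,0,2],"roll":-0.06,"grip":0},
    {"xyz":[0,0,2],"roll":0.03,"grip":0},
    {"xyz":[0,0,2],"roll":0,"grip":0},
    {"xyz":[0,0,0],"roll":0,"grip":0}
  ]
}}

```text
time_s: 19.02
position: [0.6699, -0.0202, 0.1178]
tcp_rot: [[-0.028, 1.0, 0.001], [1.0, 0.028, -0.0], [-0.0, 0.001, -1.0]]
force: [-2.2, 0.4, 5.5]
opening: 0.102
grasp_force: 30.0
```

{"method": "move_arm", "body": {
  "increments": [
    {"xyz":[0,0,2],"roll":0.03,"grip":0},
    {"xyz":[0,0,0],"roll":-0.06,"grip":0},
    {"xyz":[0,0,0],"roll":0.03,"grip":0}
  ]
}}

```text
time_s: 19.27
position: [0.6701, -0.0203, 0.1173]
tcp_rot: [[-0.03, 1.0, 0.001], [1.0, 0.03, -0.0], [-0.001, 0.001, -1.0]]
force: [-4.9, 0.9, 14.4]
opening: 0.098
grasp_force: 30.0
```

{"method": "move_arm", "body": {
  "increments": [
    {"xyz":[0,0,2],"roll":0,"grip":0},
    {"xyz":[0,0,0],"roll":0,"grip":0}
  ]
}}

```text
time_s: 19.43
position: [0.6702, -0.0203, 0.1172]
tcp_rot: [[-0.029, 1.0, 0.002], [1.0, 0.029, -0.001], [-0.001, 0.002, -1.0]]
force: [-7.5, 1.0, 23.5]
opening: 0.101
grasp_force: 30.0
```

{"method": "move_arm", "body": {
  "increments": [
    {"xyz":[0,0,-1.5],"roll":0.1,"grip":0},
    {"xyz":[0,0,0],"roll":0.1,"grip":0},
    {"xyz":[0,0,0],"roll":0.1,"grip":0},
    {"xyz":[0,0,0],"roll":0.1,"grip":0},
    {"xyz":[0,0,0],"roll":0.1,"grip":0}
  ]
}}

```text
time_s: 19.85
position: [0.6695, -0.0204, 0.1173]
tcp_rot: [[0.458, 0.889, 0.0], [0.889, -0.458, -0.001], [-0.001, 0.001, -1.0]]
force: [-6.7, 0.3, 18.0]
opening: 0.098
grasp_force: 30.0
```

```bash
python3 - <<'E'
from h import *
s=bot.read_state();print({k:np.round(s[k],4).tolist() for k in ['position','force','moment','joint_positions','opening','tcp_rot']})
E
```

```text
{'position': [0.6695, -0.0204, 0.1173], 'force': [-6.6851, 0.2924, 17.9857], 'moment': [0.1223, 1.2528, 0.017], 'joint_positions': [-11.2622, 40.5403, 80.2086, -0.0462, 59.2271, 16.0283], 'opening': 0.0983, 'tcp_rot': [[0.4581, 0.8889, 0.0003], [0.8889, -0.4581, -0.0008], [-0.0005, 0.0006, -1.0]]}
```

{"method": "move_arm", "body": {
  "increments": [
    {"xyz":[0,0,0],"roll":0.1,"grip":0},
    {"xyz":[0,0,0],"roll":0.1,"grip":0},
    {"xyz":[0,0,0],"roll":0.1,"grip":0},
    {"xyz":[0,0,0],"roll":0.1,"grip":0},
    {"xyz":[0,0,0],"roll":0.1,"grip":0}
  ]
}}

```text
time_s: 20.27
position: [0.669, -0.0202, 0.1173]
tcp_rot: [[0.828, 0.561, -0.001], [0.561, -0.828, -0.0], [-0.001, -0.0, -1.0]]
force: [-8.0, 1.0, 19.0]
opening: 0.099
grasp_force: 30.0
```

{"method": "move_arm", "body": {
  "increments": [
    {"xyz":[0,0,0],"roll":0.1,"grip":0},
    {"xyz":[0,0,0],"roll":0.1,"grip":0},
    {"xyz":[0,0,0],"roll":0.1,"grip":0},
    {"xyz":[0,0,0],"roll":0.1,"grip":0},
    {"xyz":[0,0,0],"roll":0.1,"grip":0}
  ]
}}

```text
time_s: 20.68
position: [0.6686, -0.0197, 0.1172]
tcp_rot: [[0.995, 0.095, -0.002], [0.095, -0.995, 0.0], [-0.002, -0.001, -1.0]]
force: [-7.5, 1.6, 18.6]
opening: 0.104
grasp_force: 30.0
```

{"method": "move_arm", "body": {
  "increments": [
    {"xyz":[0,0,0],"roll":0.08,"grip":0},
    {"xyz":[0,0,0],"roll":0.06,"grip":0},
    {"xyz":[0,0,0],"roll":0,"grip":0}
  ]
}}

```text
time_s: 20.93
position: [0.6686, -0.0195, 0.1173]
tcp_rot: [[0.999, -0.042, -0.002], [-0.042, -0.999, 0.001], [-0.002, -0.001, -1.0]]
force: [-7.7, 1.6, 20.2]
opening: 0.103
grasp_force: 30.0
```

```bash
python3 - <<'E'
from h import *
s=bot.read_state();print({k:np.round(s[k],4).tolist() for k in ['position','force','moment','joint_positions','opening','tcp_rot']})
E
```

```text
{'position': [0.6686, -0.0195, 0.1173], 'force': [-7.654, 1.6414, 20.2422], 'moment': [0.4238, 1.5545, 0.0871], 'joint_positions': [-11.2337, 40.5209, 80.2572, 0.0184, 59.3267, 81.1751], 'opening': 0.1029, 'tcp_rot': [[0.9991, -0.0422, -0.0017], [-0.0422, -0.9991, 0.0006], [-0.0018, -0.0006, -1.0]]}
```

{"method": "move_arm", "body": {
  "increments": [
    {"xyz":[0,0,0],"roll":0.06,"grip":0},
    {"xyz":[0,0,0],"roll":0.05,"grip":0},
    {"xyz":[0,0,0],"roll":0,"grip":0},
    {"xyz":[0,0,0],"roll":0,"grip":0}
  ]
}}

```text
time_s: 21.27
position: [0.6689, -0.0192, 0.1173]
tcp_rot: [[0.989, -0.149, -0.001], [-0.149, -0.989, 0.001], [-0.001, -0.001, -1.0]]
force: [-7.2, 3.4, 18.1]
opening: 0.1
grasp_force: 30.0
```

```bash
python3 - <<'E'
from h import *
s=bot.read_state();print({k:np.round(s[k],4).tolist() for k in ['position','force','moment','opening','tcp_rot']})
E
```

```text
{'position': [0.6689, -0.0192, 0.1173], 'force': [-7.2296, 3.3931, 18.1473], 'moment': [0.5506, 1.4737, 0.2102], 'opening': 0.1001, 'tcp_rot': [[0.9888, -0.1493, -0.0012], [-0.1493, -0.9888, 0.001], [-0.0013, -0.0008, -1.0]]}
```

```bash
python3 - <<'E'
from h import *
s,a,d=cap('scene');save('s7.png',cv2.resize(a[170:290,150:310],(720,540)))
s=bot.read_state();print(s['moment'],s['position'],s['time_s'])
E
```

```text
[0.55366119 1.4826986  0.14724702] [ 0.66886107 -0.01921383  0.11725513] 21.3167
```

View pics/s7.png

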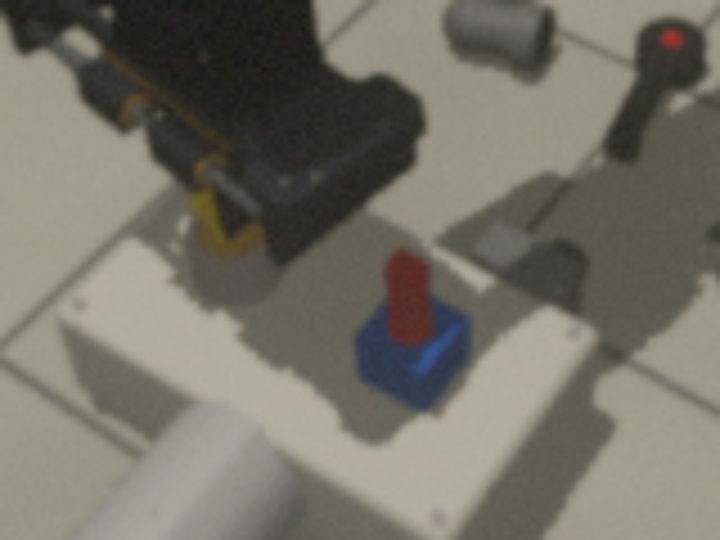

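The crop shows the key seated on the switch at (225,235) and turned in the fingers, and the pin still home in the blue block at (410,300).

```bash
python3 -c "
from rig import bot
print(bot.hand_in())"
```

```text
the job is handed in; nothing more can be done
None
```

I handed the job in at about 21 s: the test pin is fully home in the blue socket and released, and the yellow key is fully in, turned clockwise to its stop (judged from the wrist torque) and still gripped.

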